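Screw down the racquet clamp to the first slip of its clutch

TASK

Screw down the clamp on the racquet's hoop: turn its knurled thumbscrew clockwise until the foot is tight on the hoop and the knob's slip clutch gives way for the first time, then stop there, without running the clutch on by more than an eighth of a turn or backing the screw off, and let go of the knob. Leave the tools and parts lying around the clamp where they are.

Things in the scene. Friction and masses are not known exactly. Their poses are not given: they have to be found in the camera images.
- clamp: Fixed clamp stand: base plate 170 x 140 x 15 mm, long side on its x; origin under it, z up. An unstrung black racquet lies level on it, handle along the stand's +x, hoop 362 x 278 mm, tube 22 mm thick, centre 55 mm up. A bridge 120 mm wide over the hoop tip, 125 mm high, carries the screw, which leans 30 degrees from vertical to the stand's -x.
- clamp_head: Fixed head of the clamp. Origin: the spot on the hoop where the screw's foot bears when tight, 65 mm above the bench. Its z runs up the screw axis, 30 degrees from vertical; its y is level. Up this axis: threaded boss (30 mm diameter) with bridge, ending at 64 mm; bare 12 mm shaft; collar (34 mm diameter, 86 to 94 mm when tight); knob (95 to 125 mm). Nothing else within 80 mm of the knob.
- knob (a point): Centre of the round knurled steel knob, on the screw axis, 40 mm diameter, 30 mm long, 110 mm up the axis when tight, 2 to 4 mm more at the start. Turns clockwise seen from above to screw in, 0.8 mm per rad, 2.2 to 5.2 rad at first. The thread drags 0.05 N m and holds where left; once the foot stops dead the torque jumps to 0.55 N m and the clutch slips smoothly at that (grip 30 N or more).
- foot (a point): Centre of the underside of the swivel foot (22 mm disc, 8 mm high) at the lower end of the screw. It moves along the clamp_head z axis and stands at 0 there when tight on the hoop, about 2 to 4 mm up at the start.
- clutch (a joint): Slip of the clutch between knob and collar: angle (rad) by which the knob has turned clockwise relative to the screw. 0 at the start and while the screw turns with the knob; it grows only when the clutch slips on the tight screw. A ridge on the knob's top and one on the collar line up at 0. The collar turns with the screw.
- block: Bystander: wooden block with grommet holes, 90 x 60 x 35 mm, loose on the bench; origin centre of its underside.
- reamer: Bystander: steel tapered reamer with a cross handle, 135 mm long, 24 mm thick, lying along its x; origin on the bench near its middle.
- cutter: Bystander: chromed flush cutter, 120 mm long, 12 mm high, lying along its x; origin on the bench.

How it is judged:
On the way, in this order (a step that is already met when the one before it is completed fails the run):
1. the screw is run down until its foot is on the hoop (within 0.4 mm) (z of foot in the frame of clamp_head below 0.0004 m).
2. the clutch slips for the first time (by 0.08 rad or more) (value of joint clutch above 0.08 rad).
At the end, for the whole second after the job is handed in: The foot is tight on the hoop (within 0.4 mm of it, the screw backed off no more than that), the clutch has slipped by between 0.08 and 0.8 rad in all (at most an eighth of a turn), the knob is released and the loose tools are at rest (z of foot in the frame of clamp_head below 0.0004 m and value of joint clutch between 0.08 and 0.8 rad and contact force between the fingers and clamp below 0.1 N and linear speed of each of block, reamer, cutter below 0.02 m/s); the robot touches nothing.
It fails at once if the clutch is run on past an eighth of a turn (0.8 rad) (value of joint clutch above 0.8 rad).
It fails at once if the block is moved by more than 20 mm (distance of block from where it was at the start of the episode above 0.02 m).
It fails at once if the reamer is moved by more than 20 mm (distance of reamer from where it was at the start of the episode above 0.02 m).
It fails at once if the cutter is moved by more than 20 mm (distance of cutter from where it was at the start of the episode above 0.02 m).
It also fails if it takes over 72 s, if anything falls off the work surface, if the arm or the gripper's body presses on something with over 40 N, if the wrist force passes 120 N, or if a joint passes its speed limit or range.

ROBOT

A 7-joint arm with a two-finger parallel gripper is mounted at the origin on the work surface. World frame = base frame: x ahead of the robot, y to its left, z up, the work surface at z = 0. Lengths are in m, angles in rad, forces in N, time in s.
With the tool pointing down it reaches from about 0.4 to 0.875 m from the base axis. Payload 19.3 kg.
Tool frame: the origin (TCP) lies at the very end of the fingers, on their centre line; the grasp point (between the pads) lies 19 mm behind it; z points along the fingers, y is the direction in which the jaws open and shut (so a half turn about z gives the same grasp; the last joint's range is limited). The gripper opens to 85 mm and grips with 20 to 120 N. Pads are 22 mm wide; open, the fingers measure 114 mm over their backs; the gripper's body (76 mm by 85 mm) begins 54 mm behind the grasp point. The pads swing forward as they close: fully open they stand 13 mm farther back than shut.
Start: joints at [-1.375, 0.521, -0.036, 1.599, 0.021, 1.021, -0.113], TCP at [0.164, 0.603, 0.231] pointing down, gripper open.
Joint ranges: [-2.91, 2.91], [-0.3, 2.13], [-1.5, 1.42], [0.17, 2.43], [-1.26, 4.41], [0.16, 1.93], [-2.52, 2.52]. Speed limits (rad/s): [1.89, 1.89, 2.39, 2.39, 3.01, 3.01, 3.01].

INTERFACE

Orientations are given as [roll, pitch, yaw] about the fixed x, y, z axes, in that order (R = Rz(yaw) Ry(pitch) Rx(roll)).
In Python, from workcell import bot, grab_frame, calibration, workorder gives the robot as it stands.
- The arm moves only by the tool move_arm, never from a script. Its arguments are lists of equal length, an entry for each row: "jaw": the closure in counts, from 0 (fully open) to 255 (shut); "dp": the shift along the tool's x, y, z in units of 800 mm (1.0 is 800 mm), a list of three; "rotation": the turn, a rotation vector about the tool's x, y, z in units of pi rad (1.0 is pi rad), a list of three. In form: {"jaw": [jaw, ...], "dp": [[dx, dy, dz], ...], "rotation": [[rx, ry, rz], ...]}. A call has 1 to 10 rows; each row shifts and turns the commanded pose from where the row before left it, along the tool's axes as they then stand; what a row does not reach is not made up. A row lasts 1/8 s, in which the tool goes at most 62.5 mm and 10.7 degrees, less where a joint would pass 70% of its speed; a pose out of reach is approached as far as the arm can. A call with a number of a shift or a turn outside -1 to 1 is refused whole. A call with a gripper value outside its range is refused whole. The fingers move at their own pace and stop on an object; "squeeze" is the grip in N (left out, the last holds). Time passes only in rows, so rows that do not move let the fingers close. It gives the time, the measured TCP pose, the force and the opening at its end, in the units of the state.
- bot.observe(): the state, without advancing time (a new reading comes with each control period).
- grab_frame(name): name is "side" or "top"; returns the picture (480x640x3 uint8, blue, green, red); there is no depth.
- calibration(name): a dict with "camera_matrix" (3x3 intrinsics, pixels), "T" (4x4, takes a point from camera to world coordinates). Camera axes: x right, y down, z forward; pixel columns grow to the right and rows downward; lengths in m; the calibration is good to about 2 mm. A picture is of the moment at which its call begins. calibration takes no time and is no camera call.
- workorder.job_done(): hands the job in, once; it reports no verdict.
The state is a dict: "clock": time; "qpos": joint angles; "qd": joint speeds; "joint_efforts": joint torques, N m; "position": TCP position; "tool_rot": TCP orientation; "force": force on the tool from outside, world axes, zero at the start; "moment": the same for the moment, N m; "grip_width": finger opening in m.
Only numpy, scipy, OpenCV 4.12 (cv2) and the standard library are available. Lean on these libraries where they do the work, as an engineer would, in place of code of your own. Each camera call takes 0.05 s, during which the arm holds its last target. There are 200 camera calls.

## Working session

There is one attempt and no reset: what is moved stays moved. The work goes in short steps, Python scripts to look and compute and a tool call to move; the robot and the scene stay as the last step left them, time stands still between calls to the robot, and variables do not carry over. Pictures are saved under pics/ and viewed, about 8 in all and at most 12, crops included, and the job is handed in when it is done.

Besides the shell and the picture viewer there is one more tool, called as name(argument=value, ...) on one line, values as JSON. move_arm: Moves the arm, as the interface text tells. Shifts and turns lie within -1 to 1; 1 stands for 800 mm of shift or pi rad of turn. Its arguments: {"type":"object","properties":{"jaw":{"type":"array","items":{"type":"number"}},"dp":{"type":"array","items":{"type":"array","items":{"type":"number","minimum":-1,"maximum":1}}},"rotation":{"type":"array","items":{"type":"array","items":{"type":"number","minimum":-1,"maximum":1}}},"squeeze":{"type":"number"}},"required":["jaw","dp","rotation"]}

```bash
mkdir -p pics; ls; python3 - <<'E'
from workcell import bot, grab_frame, calibration
import cv2
for n in("side","top"):
    cv2.imwrite(f"pics/{n}0.png",grab_frame(n)); c=calibration(n); print(n,c["camera_matrix"],c["T"])
print(bot.observe())
E
```

```text
pics
side [[451.24602761   0.         320.51178615]
 [  0.         451.24602761 242.67827654]
 [  0.           0.           1.        ]] [[-0.89148487 -0.24852412  0.37880137  0.26345126]
 [-0.45298124  0.474341   -0.75485668  0.63478947]
 [ 0.00791907 -0.84453323 -0.5354446   0.54264299]
 [ 0.          0.          0.          1.        ]]
top [[531.07262918   0.         318.91639539]
 [  0.         531.07262918 232.06087993]
 [  0.           0.           1.        ]] [[ 2.20557690e-02 -9.87396337e-01  1.56722735e-01  4.29494710e-01]
 [-9.99753590e-01 -2.21766430e-02  9.77510862e-04  6.82686094e-02]
 [ 2.51039350e-03 -1.56705677e-01 -9.87642156e-01  9.55098744e-01]
 [ 0.00000000e+00  0.00000000e+00  0.00000000e+00  1.00000000e+00]]
{'clock': 0.1, 'qpos': array([-1.37520146,  0.52194545, -0.03633429,  1.59996422,  0.02119786,
        1.02108942, -0.11277845]), 'qd': array([-0.00071048, -0.00220075, -0.00037584, -0.00157903, -0.00077777,
       -0.0006448 , -0.00115295]), 'joint_efforts': array([ 3.47572379e-03, -9.28477120e+01,  1.98357515e+00, -3.70532942e+01,
        1.81190501e-02,  5.31179103e-03,  3.15574391e-05]), 'position': array([0.16412064, 0.60274796, 0.23078405]), 'tool_rot': array([-3.14057325e+00,  6.62989248e-05,  2.87581346e+00]), 'force': array([ 0.29266122, -0.3371543 ,  0.16287551]), 'moment': array([-0.03248356, -0.00729393, -0.04214082]), 'grip_width': 0.08571533583934383}
```

View pics/top0.png

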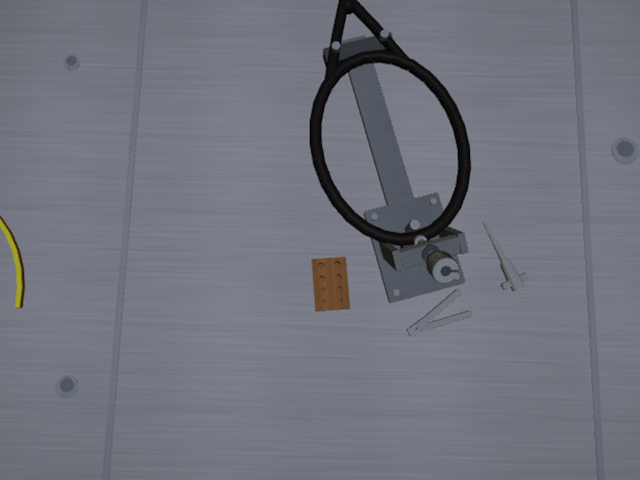

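View pics/side0.png

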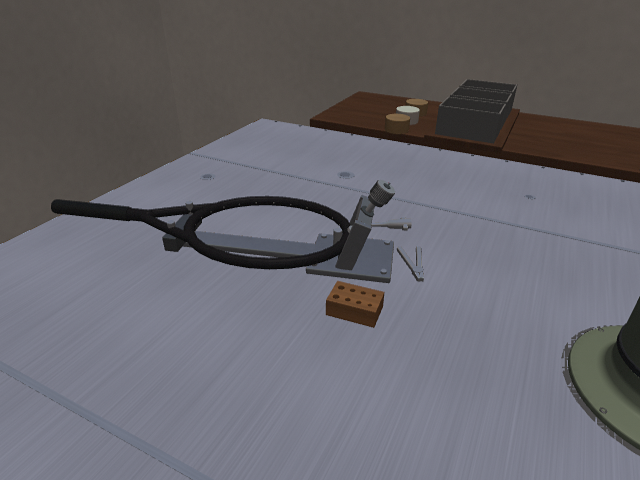

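```bash
python3 - <<'E'
import cv2,numpy as np
t=cv2.imread("pics/top0.png")[180:320,350:490]; s=cv2.imread("pics/side0.png")[170:290,300:440]
t=cv2.resize(t,(560,560),interpolation=cv2.INTER_CUBIC)
cv2.imwrite("pics/c1.png",t)
s=cv2.resize(s[:100,:],(800,571),interpolation=cv2.INTER_CUBIC)
cv2.imwrite("pics/c2.png",s)
E
```

```text
(no output)
```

View pics/c1.png

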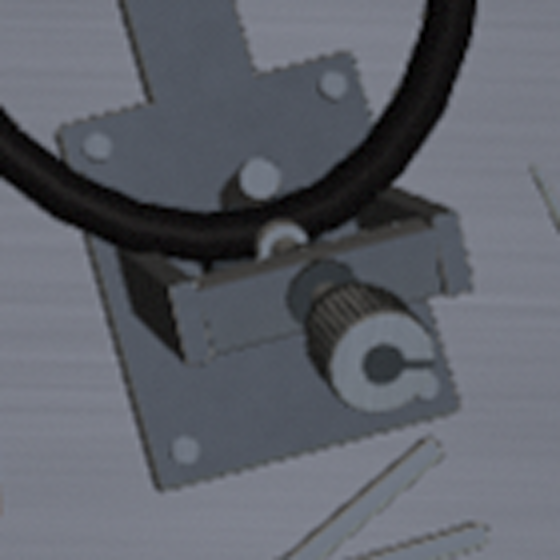

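View pics/c2.png

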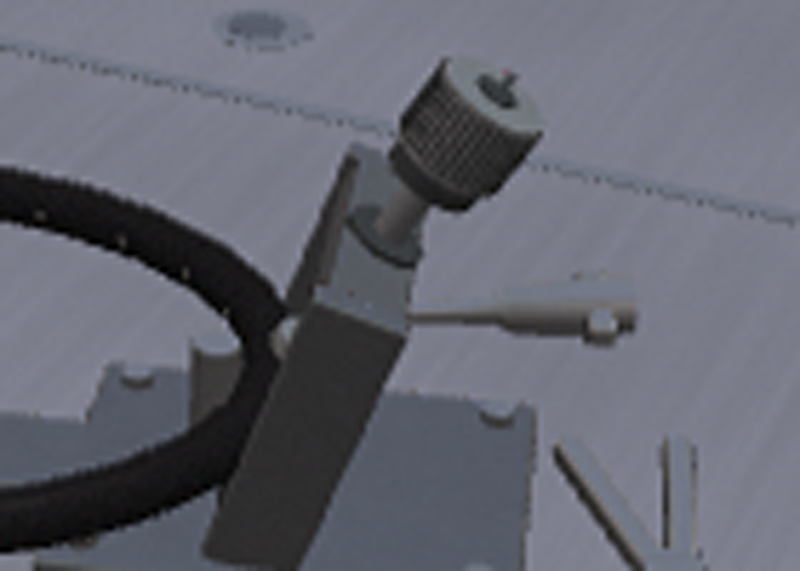

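```bash
cat > h.py <<'E'
import numpy as np
from scipy.spatial.transform import Rotation as R
from workcell import bot, grab_frame, calibration
def ray(n,p):
    c=calibration(n);T=c["T"];d=T[:3,:3]@np.linalg.solve(c["camera_matrix"],[*p,1.]);return T[:3,3],d/np.linalg.norm(d)
def plane(n,p,z):
    o,d=ray(n,p);return o+d*(z-o[2])/d[2]
def tri(a,b):
    (o1,d1),(o2,d2)=ray("top",a),ray("side",b)
    s=np.linalg.lstsq(np.c_[d1,-d2],o2-o1,rcond=None)[0]
    p,q=o1+d1*s[0],o2+d2*s[1];return (p+q)/2,np.linalg.norm(p-q)
E
python3 - <<'E'
from h import *
f=lambda u,v:(350+(u+.5)/4-.5,180+(v+.5)/4-.5)
C=np.array([plane("top",f(*p),.015) for p in[(62,130),(350,52),(458,408),(160,490)]])
print(C.round(4),C.mean(0))
for a,b in((0,1),(1,2),(2,3),(3,0)):
  d=C[b]-C[a];print(np.linalg.norm(d),np.degrees(np.arctan2(d[1],d[0])))
g=lambda u,v:(300+(u+.5)/5.714-.5,170+(v+.5)/5.71-.5)
top,e=tri(f(383,362),g(496,96));print("top",top,e)
bo,e=tri(f(322,286),g(384,236));print("boss",bo,e)
d=top-bo;print(d,np.linalg.norm(d), "lean",np.degrees(np.arctan2(np.hypot(d[0],d[1]),d[2])),np.degrees(np.arctan2(d[1],d[0])))
E
```

```text
[[ 0.6169 -0.0133  0.015 ]
 [ 0.6559 -0.1437  0.015 ]
 [ 0.4958 -0.1893  0.015 ]
 [ 0.4569 -0.0577  0.015 ]] [ 0.55638571 -0.10100249  0.015     ]
0.13606195414574754 -73.3458729458897
0.1665542469276524 -164.08670284929244
0.13725429954183255 106.44424407248711
0.16607123156332296 15.500035022867054
top [ 0.50156583 -0.11772929  0.17600428] 0.0018644604117435861
boss [ 0.53507366 -0.10783509  0.1198225 ] 0.0007296390848785826
[-0.03350783 -0.0098942   0.05618178] 0.06615937269291683 lean 31.876480068050814 -163.54917167006923
```

```bash
cat >> h.py <<'E'
yaw=np.radians(16.3); P=np.array([.503,-.1172,.1755])  # knob top at start (128 mm up axis)
a=np.array([-.5*np.cos(yaw),-.5*np.sin(yaw),np.sqrt(.75)])
x0=np.array([-np.sin(yaw),np.cos(yaw),0])
R0=np.c_[x0,np.cross(-a,x0),-a]
def pose(h,phi=0): # TCP h m up the axis (tight coords)
    return P+(h-.128)*a, R.from_matrix(R0)*R.from_rotvec([0,0,phi])
def rows(target,n,nd=4):
    s=bot.observe();p0=np.array(s["position"]);r0=R.from_euler("xyz",s["tool_rot"]);p1,r1=target
    cyl=lambda p:np.array([np.hypot(p[0],p[1]),np.arctan2(p[1],p[0]),p[2]])
    c0,c1=cyl(p0),cyl(p1);rv=(r0.inv()*r1).as_rotvec();p=p0;r=r0;D=[];W=[]
    for i in range(1,n+1):
        c=c0+(c1-c0)*i/n;q=np.array([c[0]*np.cos(c[1]),c[0]*np.sin(c[1]),c[2]])
        d=np.round(r.inv().apply(q-p)/.8,nd);w=np.round(rv/n/np.pi,nd)
        D.append(d.tolist());W.append(w.tolist())
        p=p+r.apply(d*.8);r=r*R.from_rotvec(w*np.pi)
    print(D);print(W);print("end err mm",(p-p1)*1e3)
def st():
    s=bot.observe();r=R.from_euler("xyz",s["tool_rot"]);
    M=r.as_matrix();p=np.array(s["position"])-(P-.128*a);h=p@a
    phi=(R.from_matrix(R0).inv()*r).as_rotvec()
    print("t",s["clock"],"q",np.round(s["qpos"],2),"w",round(s["grip_width"],4))
    print("h",round(h*1e3,1),"off(tool xyz mm)",(M.T@(p-h*a)*1e3).round(1),"rv",phi.round(3),"F tool",(M.T@s["force"]).round(2),"M tool",(M.T@s["moment"]).round(3))
E
python3 - <<'E'
from h import *
rows(pose(.178),16)
E
```

```text
[[-0.075, -0.0138, 0.001], [-0.0734, -0.0164, 0.0016], [-0.0718, -0.0189, 0.0019], [-0.0701, -0.0213, 0.0019], [-0.0683, -0.0236, 0.0015], [-0.0666, -0.0257, 0.0008], [-0.0647, -0.0277, -0.0002], [-0.0627, -0.0294, -0.0015], [-0.0609, -0.0311, -0.0029], [-0.0589, -0.0325, -0.0048], [-0.0569, -0.0337, -0.0066], [-0.0549, -0.0346, -0.0087], [-0.0528, -0.0355, -0.0109], [-0.0507, -0.0359, -0.0131], [-0.0485, -0.0364, -0.0154], [-0.0463, -0.0365, -0.0177]]
[[-0.0095, -0.0053, 0.0198], [-0.0095, -0.0053, 0.0198], [-0.0095, -0.0053, 0.0198], [-0.0095, -0.0053, 0.0198], [-0.0095, -0.0053, 0.0198], [-0.0095, -0.0053, 0.0198], [-0.0095, -0.0053, 0.0198], [-0.0095, -0.0053, 0.0198], [-0.0095, -0.0053, 0.0198], [-0.0095, -0.0053, 0.0198], [-0.0095, -0.0053, 0.0198], [-0.0095, -0.0053, 0.0198], [-0.0095, -0.0053, 0.0198], [-0.0095, -0.0053, 0.0198], [-0.0095, -0.0053, 0.0198], [-0.0095, -0.0053, 0.0198]]
end err mm [-0.02510616  0.00231717 -0.0040479 ]
```

move_arm(jaw=[0,0,0,0,0,0,0,0], dp=[[-0.075,-0.0138,0.001],[-0.0734,-0.0164,0.0016],[-0.0718,-0.0189,0.0019],[-0.0701,-0.0213,0.0019],[-0.0683,-0.0236,0.0015],[-0.0666,-0.0257,0.0008],[-0.0647,-0.0277,-0.0002],[-0.0627,-0.0294,-0.0015]], rotation=[[-0.0095,-0.0053,0.0198],[-0.0095,-0.0053,0.0198],[-0.0095,-0.0053,0.0198],[-0.0095,-0.0053,0.0198],[-0.0095,-0.0053,0.0198],[-0.0095,-0.0053,0.0198],[-0.0095,-0.0053,0.0198],[-0.0095,-0.0053,0.0198]])

```text
clock: 1.1
position: [0.485, 0.2794, 0.2249]
tool_rot: [2.879, 0.069, 2.364]
force: [1.4, 0.5, -0.8]
grip_width: 0.0852
```

```bash
python3 - <<'E'
from h import *
st();rows(pose(.178),9)
E
```

```text
t 1.1 q [-0.77  0.31  0.16  2.02 -0.05  0.55  0.21] w 0.0852
h 123.8 off(tool xyz mm) [287.8 277.8  -0.9] rv [ 0.237  0.133 -0.496] F tool [-0.56  1.09  1.21] M tool [ 0.236  0.109 -0.032]
[[-0.0541, -0.0273, -0.0026], [-0.0525, -0.0284, -0.004], [-0.051, -0.0294, -0.0054], [-0.0494, -0.0302, -0.007], [-0.0478, -0.0308, -0.0087], [-0.0461, -0.0314, -0.0105], [-0.0445, -0.0317, -0.0122], [-0.0429, -0.032, -0.014], [-0.0411, -0.0321, -0.0157]]
[[-0.0084, -0.0047, 0.0176], [-0.0084, -0.0047, 0.0176], [-0.0084, -0.0047, 0.0176], [-0.0084, -0.0047, 0.0176], [-0.0084, -0.0047, 0.0176], [-0.0084, -0.0047, 0.0176], [-0.0084, -0.0047, 0.0176], [-0.0084, -0.0047, 0.0176], [-0.0084, -0.0047, 0.0176]]
end err mm [ 0.00697916 -0.01941265 -0.04461833]
```

move_arm(jaw=[0,0,0,0,0,0,0,0,0], dp=[[-0.0609,-0.0311,-0.0029],[-0.0589,-0.0325,-0.0048],[-0.0569,-0.0337,-0.0066],[-0.0549,-0.0346,-0.0087],[-0.0528,-0.0355,-0.0109],[-0.0507,-0.0359,-0.0131],[-0.0485,-0.0364,-0.0154],[-0.0463,-0.0365,-0.0177],[0,0,0]], rotation=[[-0.0095,-0.0053,0.0198],[-0.0095,-0.0053,0.0198],[-0.0095,-0.0053,0.0198],[-0.0095,-0.0053,0.0198],[-0.0095,-0.0053,0.0198],[-0.0095,-0.0053,0.0198],[-0.0095,-0.0053,0.0198],[-0.0095,-0.0053,0.0198],[0,0,0]])

```text
clock: 2.22
position: [0.4854, -0.1057, 0.219]
tool_rot: [2.634, 0.005, 1.878]
force: [1.1, 0.3, -0.7]
grip_width: 0.0855
```

```bash
python3 - <<'E'
from h import *
st()
E
```

```text
t 2.225 q [ 0.39  0.2  -0.14  2.28 -0.82  0.32  1.32] w 0.0855
h 172.5 off(tool xyz mm) [15.7 10.3 -0. ] rv [ 0.016  0.007 -0.022] F tool [-0.    0.68  1.16] M tool [0.504 0.015 0.067]
```

move_arm(jaw=[0,0,0], dp=[[-0.0196,-0.0129,-0.007],[0,0,0],[0,0,0]], rotation=[[-0.005,-0.002,-0.04],[0,0,-0.05],[0,0,0]])

```text
clock: 2.6
position: [0.4808, -0.1195, 0.2192]
tool_rot: [2.637, 0.148, 2.131]
force: [0.0, 0.7, 0.1]
grip_width: 0.0853
```

```bash
python3 - <<'E'
from h import *
st()
E
```

```text
t 2.6 q [ 0.53  0.21 -0.24  2.28 -0.85  0.32  1.68] w 0.0853
h 176.9 off(tool xyz mm) [2.9 3.9 0. ] rv [-0.002  0.007 -0.312] F tool [0.55 0.45 0.01] M tool [ 0.504  0.188 -0.006]
```

move_arm(jaw=[0,0,0,0,0,0], dp=[[-0.0036,-0.0049,0],[0,0,0],[0,0,0],[0,0,0],[0,0,0],[0,0,0]], rotation=[[0,0,-0.045],[0,0,-0.045],[0,0,-0.045],[0,0,-0.045],[0,0,-0.025],[0,0,0]])

```text
clock: 3.35
position: [0.4796, -0.1239, 0.2178]
tool_rot: [2.814, 0.417, 2.741]
force: [1.0, -0.2, 0.8]
grip_width: 0.0852
```

```bash
python3 - <<'E'
from h import *
import cv2
st()
t=grab_frame("top")[180:320,350:490]; s=grab_frame("side")[140:280,310:450]
cv2.imwrite("pics/c3.png",np.hstack([cv2.resize(i,(400,400),interpolation=2) for i in (t,s)]))
E
```

```text
t 3.35 q [ 0.67  0.22 -0.39  2.28 -0.76  0.3   2.24] w 0.0852
h 176.8 off(tool xyz mm) [-0.   0.1  0. ] rv [-0.004  0.006 -0.954] F tool [-1.26  0.26 -0.21] M tool [ 0.323  0.413 -0.002]
```

View pics/c3.png

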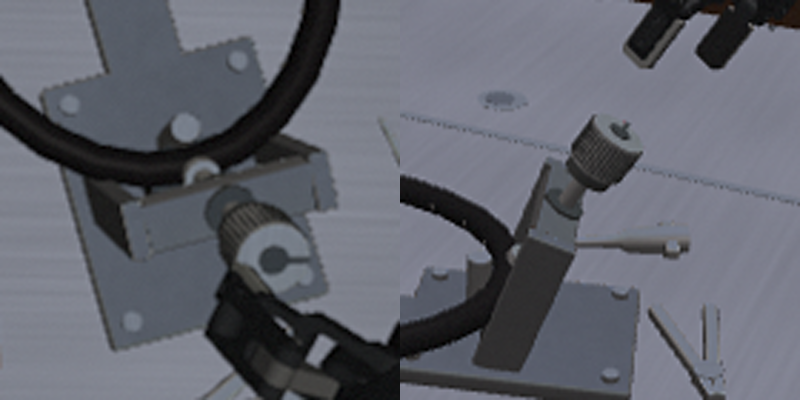

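move_arm(jaw=[0,0,0,0,0,0,0], dp=[[0,0,0.0175],[0,0,0.0175],[0,0,0.0175],[0,0,0.0175],[0,0,0.0175],[0,0,0.016],[0,0,0]], rotation=[[0.001,-0.002,0],[0,0,0],[0,0,0],[0,0,0],[0,0,0],[0,0,0],[0,0,0]])

```text
clock: 4.32
position: [0.5226, -0.1157, 0.1563]
tool_rot: [2.82, 0.408, 2.749]
force: [-0.4, -0.2, 0.6]
grip_width: 0.0854
```

```bash
python3 - <<'E'
from h import *
import cv2
st()
t=grab_frame("top")[200:300,390:490]; s=grab_frame("side")[130:230,330:430]
cv2.imwrite("pics/c4.png",np.hstack([cv2.resize(i,(400,400),interpolation=2) for i in (t,s)]))
E
```

```text
t 4.325 q [ 0.55  0.4  -0.34  2.24 -1.05  0.16  2.52] w 0.0854
h 101.8 off(tool xyz mm) [-8.1  0.7 -0.1] rv [ 0.004  0.015 -0.958] F tool [ 0.05 -0.11 -0.78] M tool [0.315 0.384 0.018]
```

View pics/c4.png

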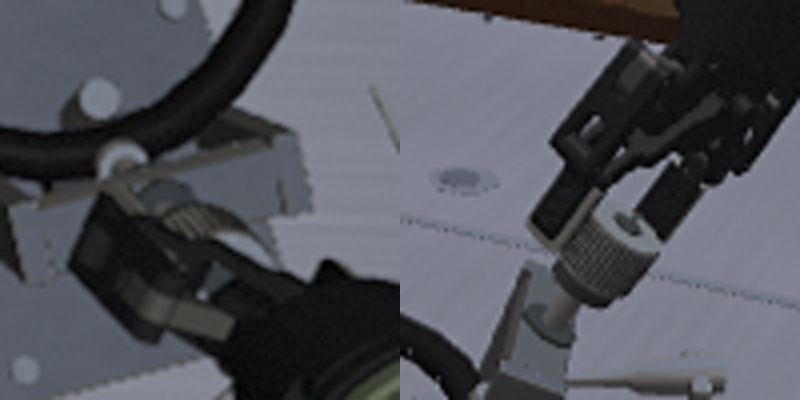

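```bash
cat > kin.py <<'E'
import numpy as np
from scipy.optimize import least_squares
from scipy.spatial.transform import Rotation as R
Q=np.array([[-1.37520146,.52194545,-.03633429,1.59996422,.02119786,1.02108942,-.11277845],
[-.77,.31,.16,2.02,-.05,.55,.21],[.39,.2,-.14,2.28,-.82,.32,1.32],[.53,.21,-.24,2.28,-.85,.32,1.68],[.67,.22,-.39,2.28,-.76,.3,2.24],[.55,.4,-.34,2.24,-1.05,.16,2.52]])
X=np.array([[.16412,.60275,.23078],[.485,.2794,.2249],[.4854,-.1057,.219],[.4808,-.1195,.2192],[.4796,-.1239,.2178],[.5226,-.1157,.1563]])
E=np.array([[-3.14057,0,2.87581],[2.879,.069,2.364],[2.634,.005,1.878],[2.637,.148,2.131],[2.814,.417,2.741],[2.82,.408,2.749]])
def fk(q,k):
    d1,d3,d5,d7,c,o3,o4=k
    z=np.array([0,0,1.]);x=np.array([1.,0,0]);A=lambda t:R.from_euler("z",-t);B=lambda t:R.from_euler("y",t)
    r=A(q[0])*B(q[1]);p=d1*z+r.apply(d3*z);r=r*A(q[2]);p=p+r.apply(o3*x);r=r*B(q[3]);p=p+r.apply(o4*x);r=r*A(q[4]);p=p+r.apply(d5*z);r=r*B(q[5])*A(q[6])*R.from_euler("z",c)
    return p+r.apply(d7*z),r
def res(k):
    o=[]
    for q,x,e in zip(Q,X,E):
        p,r=fk(q,k);o+=[*(p-x),*(.2*(r.inv()*R.from_euler("xyz",e)).as_rotvec())]
    return np.array(o)
K=min((least_squares(res,[.3,.4,.4,.3,c,0,0]) for c in(0,1.57,3.14,-1.57)),key=lambda s:s.cost).x
if __name__=="__main__": print(K.round(4));print((res(K)*1e3).reshape(-1,6).round(1))
E
python3 kin.py
```

```text
[ 0.1671  0.4061  0.3346  0.1079  1.5721  0.1199 -0.0624]
[[-59.1  12.3  -1.2   0.    0.   -0.3]
 [-38.8  44.7   4.9  -1.   -0.1  -1.7]
 [  2.2   3.8   3.2   0.2   0.2   2. ]
 [  2.8  -3.6   0.9   0.1   0.3   0.8]
 [  3.1  -0.9   1.9  -0.1  -0.6  -0. ]
 [ -4.5   9.9  -9.7   0.1   0.5  -0.8]]
```

```bash
cat > edit.py <<'E'
s=open("kin.py").read()
i=s.index("def fk");j=s.index("if __name__")
new='''A=lambda t:R.from_euler("z",-t)
B=lambda t:R.from_euler("y",t)
def fk(q,k):
    d=np.zeros((7,3));d[0,2]=k[0];d[2,2]=k[1];d[4,2]=k[2];d[6,2]=k[3];d[:6,1]=k[4:10];d[:6,0]=k[10:16]
    r=R.identity();p=np.zeros(3)
    for i in range(7):
        r=r*(B if i%2 else A)(q[i]); 
        if i==6: r=r*R.from_euler("z",np.pi/2)
        p=p+r.apply(d[i])
    return p,r
def res(k):
    o=[]
    for q,x in zip(Q,X): o+=[*(fk(q,k)[0]-x)]
    return np.array(o+list(.02*k[4:]))
K=least_squares(res,[.3,.4,.4,.3]+[0]*12).x
'''
s=s[:i]+new+s[j:].replace(".reshape(-1,6)","[:18].reshape(-1,3)")
open("kin.py","w").write(s)
E
python3 edit.py; python3 kin.py
```

```text
[ 3.379e-01  5.246e-01  4.150e-01  3.424e-01 -6.200e-03 -6.200e-03
 -1.780e-02 -1.780e-02 -5.100e-03 -5.100e-03  3.900e-03  1.900e-03
 -6.200e-03  4.400e-03  2.000e-04 -9.200e-03]
[[-1.   0.1 -0.1]
 [ 0.6 -0.8  0.3]
 [ 0.1  1.2  0.7]
 [ 0.7 -1.  -0.4]
 [-1.  -0.1 -0.6]
 [ 0.1 -0.1  0.1]]
```

```bash
cat > sweep.py <<'E'
from kin import *
from h import pose
LO=np.array([-2.91,-.3,-1.5,.17,-1.26,.16,-2.52]);HI=np.array([2.91,2.13,1.42,2.43,4.41,1.93,2.52])
p,r=pose(.092,0)
def f(q):
    x,w=fk(q,K);return np.r_[x-p,.3*(w.inv()*r).as_rotvec()]
lo=LO.copy();hi=HI.copy();lo[6]=-4;hi[6]=4;lo[5]=.05;lo[4]=-3;hi[4]=5
for q3 in np.arange(-1.4,1.41,.2):
  S=set()
  for q5 in(-1,0,1,2,3,4):
    for q1 in (-1,0,1):
      q0=np.array([q1,.4,q3,2.2,q5,.3,0])
      s=least_squares(lambda v:f(np.insert(v,2,q3)),np.delete(q0,2),bounds=(np.delete(lo,2),np.delete(hi,2)))
      if s.cost<1e-6:S.add(tuple(np.insert(s.x,2,q3).round(1)))
  print(round(q3,1),[tuple(map(float,x)) for x in S])
E
python3 sweep.py
```

```text
-1.4 [(1.3, 0.9, -1.4, 2.3, 1.5, 0.6, -0.8)]
-1.2 [(1.2, 0.7, -1.2, 2.3, 1.5, 0.4, -0.8)]
-1.0 [(1.1, 0.6, -1.0, 2.3, 1.4, 0.2, -0.8)]
-0.8 [(0.9, 0.5, -0.8, 2.3, 1.4, 0.1, -0.8)]
-0.6 []
-0.4 [(0.6, 0.4, -0.4, 2.3, -1.3, 0.1, 1.8), (0.6, 0.4, -0.4, 2.3, 5.0, 0.1, 1.8)]
-0.2 [(0.4, 0.4, -0.2, 2.3, 4.8, 0.2, 2.0), (0.4, 0.4, -0.2, 2.3, -1.4, 0.2, 2.0)]
-0.0 [(0.3, 0.4, -0.0, 2.3, -1.5, 0.3, 2.0), (0.3, 0.4, -0.0, 2.3, 4.8, 0.3, 2.0)]
0.2 [(0.1, 0.4, 0.2, 2.3, -1.6, 0.4, 2.1), (0.1, 0.4, 0.2, 2.3, 4.7, 0.4, 2.1)]
0.4 [(-0.0, 0.5, 0.4, 2.3, 4.7, 0.4, 2.1), (-0.0, 0.5, 0.4, 2.3, -1.6, 0.4, 2.1)]
0.6 [(-0.2, 0.5, 0.6, 2.3, -1.6, 0.6, 2.1), (-0.2, 0.5, 0.6, 2.3, 4.6, 0.6, 2.1)]
0.8 [(-0.3, 0.6, 0.8, 2.3, -1.7, 0.7, 2.1), (-0.3, 0.6, 0.8, 2.3, 4.6, 0.7, 2.1)]
1.0 [(-0.4, 0.7, 1.0, 2.3, 4.6, 0.8, 2.1), (-0.4, 0.7, 1.0, 2.3, -1.7, 0.8, 2.1)]
1.2 [(-0.5, 0.8, 1.2, 2.3, 4.6, 1.1, 2.1), (-0.5, 0.8, 1.2, 2.3, -1.7, 1.1, 2.1)]
1.4 [(-0.5, 1.0, 1.4, 2.3, 4.5, 1.3, 2.1), (-0.5, 1.0, 1.4, 2.3, -1.8, 1.3, 2.1)]
```

```bash
cat > sim.py <<'E'
from kin import *
from h import pose,R0,a,P
LO=np.array([-2.91,-.3,-1.5,.17,-1.26,.16,-2.52]);HI=np.array([2.91,2.13,1.42,2.43,4.41,1.93,2.52])
def step(q,p,r,lam=.02):
    def f(v):
        x,w=fk(v,K);return np.r_[x-p,.3*(w.inv()*r).as_rotvec(),lam*(v-q)]
    s=least_squares(f,np.clip(q,LO+1e-4,HI-1e-4),bounds=(LO,HI));return s.x,np.linalg.norm(s.fun[:6])
def tp(h,phi,t):  # t: tilt back toward vertical, about tool x at phi=0
    p,_=pose(h);return p,R.from_matrix(R0)*R.from_rotvec([t,0,0])*R.from_rotvec([0,0,phi])
if __name__=="__main__":
  for T in(0,-.25,-.5,.25):
    q=np.array([.67,.22,-.39,2.28,-.76,.3,2.24]);q,e=step(q,*tp(.177,-.95,0));print("T",T,(R.from_matrix(R0)*R.from_rotvec([T,0,0])).apply([0,0,1]).round(2))
    for i in range(5): q,e=step(q,*tp(.177,-.95,T*(i+1)/5))
    for phi in np.arange(-1.1,-3.4,-.15):
        q,e=step(q,*tp(.177,phi,T))
        if abs((phi+1.1)/.6%1)<.1:print(round(phi,2),q.round(2),round(e,4))
    for i in range(5): q,e=step(q,*tp(.177,phi,T*(4-i)/5))
    for h in np.linspace(.177,.092,8): q,e=step(q,*tp(h,phi,0))
    print("grip",q.round(2),round(e,4))
    for ph in np.arange(phi,1.6,.15): q,e=step(q,*tp(.092,ph,0))
    print("end",q.round(2),round(e,4))
E
python3 sim.py
```

```text
T 0 [ 0.48  0.14 -0.87]
-1.1 [ 0.69  0.22 -0.42  2.28 -0.73  0.29  2.35] 0.0007
-1.7 [ 1.02  0.27 -0.82  2.28 -0.29  0.23  2.52] 0.0016
-2.3 [ 1.28  0.37 -1.14  2.29  0.34  0.23  2.52] 0.0008
-2.9 [ 1.47  0.57 -1.46  2.29  0.98  0.42  2.52] 0.0017
grip [ 1.26  0.82 -1.35  2.28  1.51  0.54  2.52] 0.0013
end [ 1.3   0.9  -1.43  2.27  1.51  0.64 -2.25] 0.0007
T -0.25 [ 0.67  0.2  -0.72]
-1.1 [ 1.43  0.41 -1.16  2.32 -0.75  0.16  2.52] 0.031
-1.7 [ 1.53  0.49 -1.3   2.31 -0.12  0.16  2.52] 0.0377
-2.3 [ 1.61  0.74 -1.5   2.41  1.73  0.28  1.35] 0.0041
-2.9 [ 1.58  0.67 -1.41  2.42  1.98  0.2   1.7 ] 0.0004
grip [ 1.26  0.82 -1.35  2.28  1.51  0.54  2.52] 0.0013
end [ 1.3   0.9  -1.43  2.27  1.51  0.64 -2.25] 0.0007
T -0.5 [ 0.82  0.24 -0.52]
-1.1 [ 1.73  0.74 -1.39  2.31 -0.47  0.16  2.52] 0.0712
-1.7 [ 1.75  1.02 -1.5   2.4   1.86  0.19  0.93] 0.0406
-2.3 [ 1.66  0.88 -1.36  2.43  3.01  0.21  0.33] 0.0194
-2.9 [ 1.6   0.77 -1.25  2.43  3.55  0.24  0.34] 0.0172
grip [ 0.48  0.43 -0.26  2.29  4.41  0.16 -0.54] 0.0123
end [ 1.02  0.56 -0.91  2.28  1.35  0.16 -2.19] 0.0021
T 0.25 [ 0.26  0.08 -0.96]
-1.1 [ 0.32  0.24 -0.11  2.14 -0.2   0.54  1.75] 0.0005
-1.7 [ 0.43  0.24 -0.24  2.14 -0.13  0.54  2.29] 0.0005
-2.3 [ 0.91  0.31 -0.84  2.13  0.24  0.56  2.52] 0.0027
-2.9 [ 1.3   0.65 -1.5   2.13  0.87  0.84  2.52] 0.0076
grip [ 1.26  0.82 -1.35  2.28  1.51  0.54  2.52] 0.0013
end [ 1.3   0.9  -1.43  2.27  1.51  0.64 -2.25] 0.0007
```

move_arm(jaw=[0,0,0,0,0,0,0,0,0,0], dp=[[0,0,-0.024],[0,0,-0.024],[0,0,-0.024],[0,0,-0.024],[0,0,0],[0,0,0],[0,0,0],[0,0,0],[0,0,0],[0,0,0]], rotation=[[0,0,0],[0,0,0],[0,0,0],[0,0,0],[0,0,-0.04],[0,0,-0.04],[0,0,-0.04],[0,0,-0.04],[0,0,-0.04],[0,0,0]])

```text
clock: 5.68
position: [0.4854, -0.1284, 0.2233]
tool_rot: [3.13, 0.513, -2.861]
force: [-0.3, -0.8, -0.3]
grip_width: 0.0849
```

```bash
python3 - <<'E'
from h import *
st()
E
```

```text
t 5.675 q [ 0.93  0.26 -0.69  2.23 -0.4   0.29  2.51] w 0.0849
h 179.4 off(tool xyz mm) [-6.6 -5.8 -0.1] rv [ 1.000e-03  1.600e-02 -1.567e+00] F tool [ 0.61 -0.66 -0.01] M tool [ 0.036  0.517 -0.019]
```

Exactly as simulated. Continue spinning.

move_arm(jaw=[0,0,0,0,0,0,0,0,0,0], dp=[[0.008,0.007,0],[0,0,0],[0,0,0],[0,0,0],[0,0,0],[0,0,0],[0,0,0],[0,0,0],[0,0,0],[0,0,0]], rotation=[[0,-0.005,-0.04],[0,0,-0.04],[0,0,-0.04],[0,0,-0.04],[0,0,-0.04],[0,0,-0.04],[0,0,-0.04],[0,0,-0.04],[0,0,-0.04],[0,0,0]])

```text
clock: 6.92
position: [0.4784, -0.1234, 0.2191]
tool_rot: [-2.663, 0.229, -1.672]
force: [1.0, -0.8, 0.1]
grip_width: 0.0852
```

```bash
python3 - <<'E'
from h import *
st()
E
```

```text
t 6.925 q [ 1.43  0.53 -1.39  2.25  0.78  0.39  2.51] w 0.0852
h 178.5 off(tool xyz mm) [-0.8  0.6  0. ] rv [-0.018  0.    -2.696] F tool [ 0.64 -1.06  0.21] M tool [-0.501  0.202  0.062]
```

move_arm(jaw=[0,0,0,0,0,0,0,0], dp=[[0,0,0.0175],[0,0,0.0175],[0,0,0.0175],[0,0,0.0175],[0,0,0.0175],[0,0,0.017],[0,0,0],[0,0,0]], rotation=[[0,0,0],[0,0,0],[0,0,0],[0,0,-0.02],[0,0,-0.03],[0,0,-0.03],[0,0,-0.03],[0,0,0]])

```text
clock: 7.92
position: [0.5188, -0.1109, 0.1477]
tool_rot: [-2.618, 0.06, -1.367]
force: [-0.0, 0.5, 0.4]
grip_width: 0.0852
```

```bash
python3 - <<'E'
from h import *
st();s=bot.observe();r=R.from_euler("xyz",s["tool_rot"]);print("tilt err in tool frame",(r.inv().apply(-a)).round(4))
E
```

```text
t 7.925 q [ 1.05  0.57 -0.99  2.25  1.23  0.21  2.41] w 0.0852
h 95.4 off(tool xyz mm) [-1.6 -0.6  0. ] rv [-0.017 -0.004 -3.041] F tool [-0.49 -0.25 -0.31] M tool [-0.542  0.119  0.025]
tilt err in tool frame [0.0112 0.0023 0.9999]
```

move_arm(jaw=[0,0,255,255,255,255,255,255], dp=[[0.002,0.0007,0.0017],[0,0,0],[0,0,0],[0,0,0],[0,0,0],[0,0,0],[0,0,0],[0,0,0]], rotation=[[-0.0007,0.0035,0],[0,0,0],[0,0,0],[0,0,0],[0,0,0],[0,0,0],[0,0,0],[0,0,0]], squeeze=30)

```text
clock: 8.93
position: [0.5191, -0.1126, 0.1461]
tool_rot: [-2.619, 0.049, -1.37]
force: [-6.6, -1.2, 5.1]
grip_width: 0.0396
```

```bash
python3 - <<'E'
from h import *
import cv2
st()
t=grab_frame("top")[200:300,390:490]; s=grab_frame("side")[130:230,330:430]
cv2.imwrite("pics/c5.png",np.hstack([cv2.resize(i,(400,400),interpolation=2) for i in (t,s)]))
E
```

```text
t 8.925 q [ 1.03  0.56 -0.97  2.25  1.27  0.21  2.36] w 0.0396
h 94.1 off(tool xyz mm) [ 0.1  0.2 -0. ] rv [-1.000e-03 -1.000e-03 -3.044e+00] F tool [-0.37  3.32 -7.74] M tool [-1.156 -0.026  0.029]
```

View pics/c5.png

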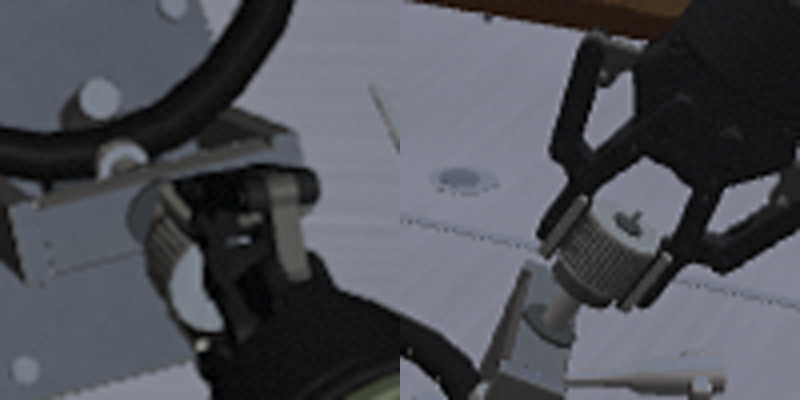

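move_arm(jaw=[255,255,255,255,255,255,255,255,255,255], dp=[[0,0,0.0001],[0,0,0.00015],[0,0,0.00015],[0,0,0.00015],[0,0,0.00015],[0,0,0.00015],[0,0,0.00015],[0,0,0.00015],[0,0,0.00015],[0,0,0]], rotation=[[0,0,0.03],[0,0,0.05],[0,0,0.05],[0,0,0.05],[0,0,0.05],[0,0,0.05],[0,0,0.05],[0,0,0.05],[0,0,0.05],[0,0,0]], squeeze=60)

```text
clock: 10.28
position: [0.5202, -0.1137, 0.1454]
tool_rot: [-3.071, 0.52, -2.72]
force: [-2.0, -6.9, 4.6]
grip_width: 0.0386
```

```bash
python3 - <<'E'
from h import *
st()
E
```

```text
t 10.275 q [ 0.99  0.54 -0.92  2.25  1.24  0.17  1.03] w 0.0386
h 93.2 off(tool xyz mm) [ 0.  -1.5  0. ] rv [ 1.00e-03 -2.00e-03 -1.69e+00] F tool [ 1.76 -5.92 -5.89] M tool [ 1.969  0.898 -0.015]
```

move_arm(jaw=[255,255,255,255,255,255], dp=[[0,-0.001,0.0001],[0,0,0.00015],[0,0,0.00015],[0,0,0.00015],[0,0,0.00015],[0,0,0]], rotation=[[0,0,0.045],[0,0,0.05],[0,0,0.05],[0,0,0.05],[0,0,0.05],[0,0,0]])

```text
clock: 11.02
position: [0.52, -0.1146, 0.1445]
tool_rot: [2.807, 0.41, 2.704]
force: [-5.3, -8.3, 4.0]
grip_width: 0.0388
```

```bash
python3 - <<'E'
from h import *
st()
E
```

```text
t 11.025 q [ 0.98  0.54 -0.91  2.25  1.23  0.17  0.27] w 0.0388
h 92.6 off(tool xyz mm) [-0.8 -2.3  0. ] rv [ 0.002 -0.001 -0.92 ] F tool [-0.41 -7.88 -7.21] M tool [2.741 0.384 0.037]
```

move_arm(jaw=[255,255,255,255], dp=[[0,-0.0015,0.0001],[0,0,0.00015],[0,0,0.00015],[0,0,0]], rotation=[[0,0,0.045],[0,0,0.05],[0,0,0.05],[0,0,0]])

```text
clock: 11.52
position: [0.5196, -0.1151, 0.1437]
tool_rot: [2.666, 0.226, 2.265]
force: [-6.9, -4.6, 3.4]
grip_width: 0.039
```

```bash
python3 - <<'E'
from h import *
st()
E
```

```text
t 11.525 q [ 0.98  0.54 -0.91  2.25  1.23  0.17 -0.19] w 0.039
h 92.2 off(tool xyz mm) [-1.6 -2.6  0. ] rv [ 0.001 -0.001 -0.465] F tool [ 0.09 -5.7  -6.85] M tool [2.353 0.089 0.079]
```

move_arm(jaw=[255,255,255,255], dp=[[0,-0.0007,0.0001],[0,0,0.00015],[0,0,0.00015],[0,0,0]], rotation=[[0,0,0.045],[0,0,0.05],[0,0,0.05],[0,0,0]])

```text
clock: 12.02
position: [0.5192, -0.115, 0.1431]
tool_rot: [2.619, 0.005, 1.863]
force: [-8.1, -3.3, 4.5]
grip_width: 0.0387
```

```bash
python3 - <<'E'
from h import *
st()
E
```

```text
t 12.025 q [ 0.98  0.54 -0.9   2.25  1.24  0.17 -0.65] w 0.0387
h 91.9 off(tool xyz mm) [-2.4 -2.2  0. ] rv [ 0.001 -0.    -0.009] F tool [-0.88 -5.32 -8.2 ] M tool [ 2.315 -0.184  0.085]
```

move_arm(jaw=[255,255,255,255], dp=[[0.001,-0.0005,0.0001],[0,0,0.00015],[0,0,0.00015],[0,0,0]], rotation=[[0,0,0.045],[0,0,0.05],[0,0,0.05],[0,0,0]])

```text
clock: 12.52
position: [0.5189, -0.1142, 0.1426]
tool_rot: [2.662, -0.217, 1.462]
force: [-6.4, -3.5, 3.1]
grip_width: 0.0388
```

```bash
python3 - <<'E'
from h import *
st()
E
```

```text
t 12.525 q [ 0.98  0.54 -0.9   2.26  1.25  0.17 -1.12] w 0.0388
h 91.5 off(tool xyz mm) [-2.5 -1.6  0. ] rv [ 0.001 -0.     0.446] F tool [-3.41 -3.47 -6.24] M tool [ 1.887 -1.038  0.086]
```

move_arm(jaw=[255,255,255,255], dp=[[0.001,-0.0005,0.0001],[0,0,0.00015],[0,0,0.00015],[0,0,0]], rotation=[[0,0,0.045],[0,0,0.05],[0,0,0.05],[0,0,0]])

```text
clock: 13.02
position: [0.5189, -0.1133, 0.1424]
tool_rot: [2.798, -0.403, 1.024]
force: [-4.9, -3.8, 1.8]
grip_width: 0.0387
```

```bash
python3 - <<'E'
from h import *
st()
E
```

```text
t 13.025 q [ 0.98  0.54 -0.9   2.26  1.26  0.17 -1.59] w 0.0387
h 91.2 off(tool xyz mm) [-2.3 -0.9  0. ] rv [ 0.    -0.     0.902] F tool [-4.64 -0.79 -4.47] M tool [ 1.051 -1.671  0.071]
```

move_arm(jaw=[255,255,255,255], dp=[[0.001,0,0.0002],[0,0,0.00015],[0,0,0.00015],[0,0,0]], rotation=[[0,0,0.045],[0,0,0.05],[0,0,0.03],[0,0,0]])

```text
clock: 13.52
position: [0.5194, -0.1127, 0.1424]
tool_rot: [2.985, -0.501, 0.602]
force: [-7.4, -4.1, 3.4]
grip_width: 0.0388
```

```bash
python3 - <<'E'
from h import *
import cv2
st()
t=grab_frame("top")[200:300,390:490]; s=grab_frame("side")[150:230,340:420]
cv2.imwrite("pics/c6.png",np.hstack([cv2.resize(i,(400,400),interpolation=2) for i in (t,s)]))
E
```

```text
t 13.525 q [ 0.97  0.54 -0.9   2.26  1.27  0.17 -1.98] w 0.0388
h 90.8 off(tool xyz mm) [-1.9 -0.3  0. ] rv [ 0.000e+00 -1.000e-03  1.293e+00] F tool [-5.78  0.29 -7.03] M tool [ 0.363 -1.964  0.091]
```

View pics/c6.png

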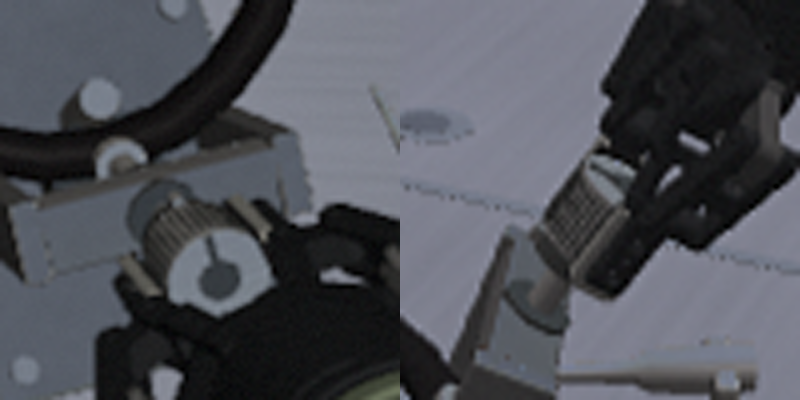

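move_arm(jaw=[255,255,255,255], dp=[[0.001,0,0.0002],[0,0,0.00015],[0,0,0.00015],[0,0,0]], rotation=[[0,0,0.045],[0,0,0.05],[0,0,0.04],[0,0,0]])

```text
clock: 14.12
position: [0.52, -0.1123, 0.1425]
tool_rot: [-3.058, -0.517, 0.116]
force: [-12.4, -4.5, 9.6]
grip_width: 0.0384
```

```bash
python3 - <<'E'
from h import *
st()
E
```

```text
t 14.125 q [ 0.97  0.54 -0.9   2.26  1.26  0.17 -2.41] w 0.0384
h 90.5 off(tool xyz mm) [-1.2  0.2  0. ] rv [ 0.000e+00 -1.000e-03  1.717e+00] F tool [ -6.45   1.82 -14.93] M tool [-0.406 -2.162 -0.324]
```

move_arm(jaw=[255,255], dp=[[0,0,0],[0,0,0]], rotation=[[0,0,0.025],[0,0,0]])

```text
clock: 14.38
position: [0.5201, -0.1123, 0.1425]
tool_rot: [-3.015, -0.509, 0.027]
force: [-11.7, -4.0, 9.6]
grip_width: 0.0389
```

```bash
python3 - <<'E'
from h import *
import cv2
st()
t=grab_frame("top")[215:285,415:475]
cv2.imwrite("pics/c7.png",cv2.resize(t,(514,600),interpolation=2))
E
```

```text
t 14.375 q [ 0.97  0.54 -0.9   2.26  1.26  0.17 -2.48] w 0.0389
h 90.5 off(tool xyz mm) [-1.1  0.3  0. ] rv [ 0.000e+00 -1.000e-03  1.795e+00] F tool [ -5.62   1.82 -14.43] M tool [-0.587 -2.085 -0.363]
```

View pics/c7.png

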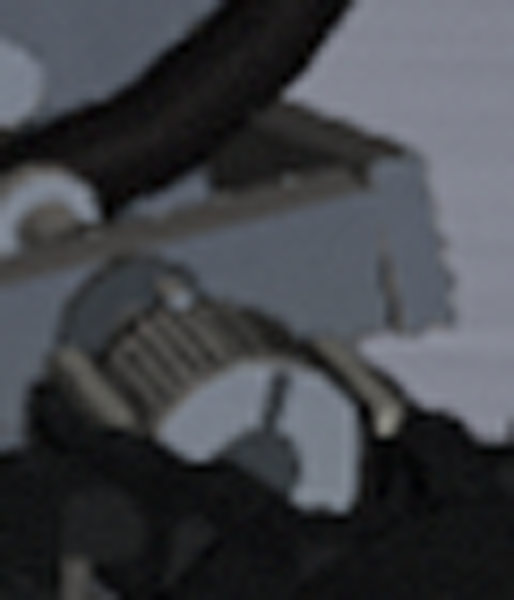

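```bash
python3 - <<'E'
from h import *
def ang(px,h,c):
    o,d=ray("top",px);C=c+h*a;p=o+d*(((C-o)@a)/(d@a))-C
    y=np.cross(a,x0);return np.degrees(np.arctan2(p@y,p@x0)),np.linalg.norm(p)*1e3
def hit(px,h,O):
    o,d=ray("top",px);C=O+h*a;return o+d*(((C-o)@a)/(d@a))-h*a
O=P-.128*a
f=lambda u,v,s,x,y:(x+(u+.5)/s-.5,y+(v+.5)/s-.5)
c6=lambda u,v:f(u,v,4,390,200); c7=lambda u,v:f(u,v,8.57,415,215)
for n,g,cen,tip,col,h in(("c6",c6,(220,280),(209,238),(178,198),.1255),("c7",c7,(265,458),(280,375),(180,292),.125)):
    A=hit(g(*cen),h,O);print(n,"axis shift mm",((A-O)*1e3).round(1))
    k=ang(g(*tip),h,A);print(" knob",k)
    for hh in(.09,.094): 
        print("  collar",ang(g(*col),hh+h-.125,A))
E
```

```text
c6 axis shift mm [-2.4 -1.1 -1.5]
 knob (np.float64(-84.82187778850283), np.float64(18.060894871021397))
  collar (np.float64(-86.99530190427504), np.float64(19.703397547867706))
  collar (np.float64(-84.38352435327567), np.float64(21.75964927704833))
c7 axis shift mm [-0.3 -2.3 -0.5]
 knob (np.float64(-108.03326804497318), np.float64(15.504332514319753))
  collar (np.float64(-88.8124371896223), np.float64(17.637602906209203))
  collar (np.float64(-85.69834942150088), np.float64(19.667116141696145))
```

move_arm(jaw=[0,0,0,0,0,0,0,0,0,0], dp=[[0,0,0],[0,0,0],[0,0,0],[0,0,0],[0,0,0],[0,0,-0.02],[0,0,-0.025],[0,0,-0.025],[0,0,-0.025],[0,0,-0.01]], rotation=[[0,0,0],[0,0,0],[0,0,0],[0,0,0],[0,0,0],[0,0,0],[0,0,0],[0,0,0],[0,0,0],[0,0,0]])

```text
clock: 15.68
position: [0.4804, -0.1238, 0.2164]
tool_rot: [-3.014, -0.511, 0.028]
force: [0.6, -0.2, -0.1]
grip_width: 0.0856
```

```bash
python3 - <<'E'
from h import *
import cv2
st()
t=grab_frame("top")[215:335,400:520]; s=grab_frame("side")[160:230,340:410]
cv2.imwrite("pics/c8.png",np.hstack([cv2.resize(i,(400,400),interpolation=2) for i in (t,s)]))
E
```

```text
t 15.675 q [ 1.42  0.53 -1.39  2.25  0.84  0.39 -2.05] w 0.0856
h 175.1 off(tool xyz mm) [ 0.1 -0.   0. ] rv [-1.000e-03  2.000e-03  1.794e+00] F tool [0.42 0.24 0.37] M tool [-0.107 -0.479 -0.031]
```

View pics/c8.png

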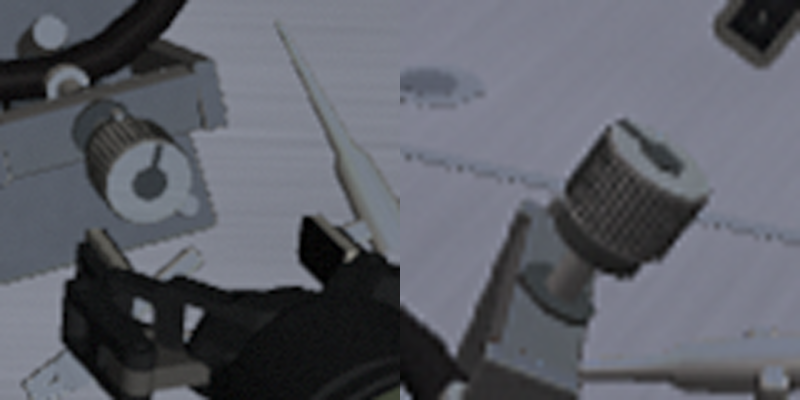

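```bash
python3 -c "
from workcell import workorder
print(workorder.job_done())"
```

```text
the job is handed in; nothing more can be done
None
```

I screwed the clamp down until its clutch slipped, let go of the knob and handed the job in at about 16 s. No verdict came back.

- **Approach:** My first approach stopped at two joint limits before reaching the knob. I backed off, swung the elbow into another arm configuration and went in again. I then gripped the knob and turned it about 4.84 rad clockwise in one grasp, following it down the thread.
- **Tightness:** In the last steps the torque on the tool changed by about 0.45 N m and levelled off, against a stated jump of 0.50. The axial force also rose to about 15 N, as expected when the foot stops on the hoop. I did not see the foot itself in contact.
- **Clutch slip:** I compared pictures before and after the torque jump. The knob's ridge had turned about 23–27° while the collar's ridge moved only 1–2°. That puts the slip at roughly 0.35–0.48 rad, inside the 0.08–0.8 rad limits.
- **Disagreement in the checks:** Between those same pictures the tool had turned 29° but the knob measured only 23°. I put this down to pixel error of a few degrees.
- **Side force while turning:** The knob sat about 2 mm off my first axis estimate, which gave a harmless side force under 10 N.
- **After release:** The gripper is open and about 85 mm up the screw axis, with the force reading near zero. The reamer, the only loose tool clearly in view, showed no sign of having been touched. I did not measure the block, reamer or cutter positions again.

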